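# Put the microscope objectives back in their caddy

## Task

Gather the three microscope objectives (the steel lenses with a tapering nose) from the bench into the aluminium caddy, one upright in each well, nose up: the longest in the well next to the finger tab, the middle one in the middle well and the shortest in the well farthest from the tab. Set each one down gently on the floor of its well, do not drop or knock one over, and leave the two eyepieces, the dish and the oil bottle standing where they are.

Things in the scene. Friction and masses are not known exactly. Their poses are not given: they have to be found in the camera images.
- objective_long: Longest objective lens: round steel barrel standing upright on the bench, nose up, 76 mm tall overall, loose, about 160 g. Thread 25 mm across on the lowest 5 mm, straight barrel 30 mm in diameter from 5 to 66 mm height (grip here), then a nose tapering to a 16 mm top with a tiny lens. Origin: centre of its underside; z up, yaw means nothing.
- objective_mid: Middle-length objective lens: round steel barrel standing upright on the bench, nose up, 60 mm tall overall, loose, about 130 g. Thread 25 mm across on the lowest 5 mm, straight barrel 32 mm in diameter from 5 to 50 mm height (grip here), then a nose tapering to a 16 mm top with a tiny lens. Origin: centre of its underside; z up, yaw means nothing.
- objective_short: Shortest objective lens: round steel barrel standing upright on the bench, nose up, 44 mm tall overall, loose, about 110 g. Thread 25 mm across on the lowest 5 mm, straight barrel 34 mm in diameter from 5 to 34 mm height (grip here), then a nose tapering to a 16 mm top with a tiny lens. Origin: centre of its underside; z up, yaw means nothing.
- eyepiece_tall: Taller eyepiece, a look-alike that does not belong in the caddy: round, upright, 60 mm tall, loose; steel barrel 30 mm in diameter with a wider 36 mm head on the top 22 mm, that ends in a black rubber eyecup rim around a wide flat lens (no tapering nose). Stays where it is. Origin: centre of its underside; z up.
- eyepiece_low: Lower eyepiece, a look-alike that does not belong in the caddy: round, upright, 48 mm tall, loose; steel barrel 30 mm in diameter with a wider 36 mm head on the top 22 mm, that ends in a black rubber eyecup rim around a wide flat lens (no tapering nose). Stays where it is. Origin: centre of its underside; z up.
- caddy: Low aluminium tray, 166 (x) x 58 (y) x 16 mm high, fixed, at any yaw. Three square wells in a row along x, 50 mm inside, centres at x = +54, 0, -54 mm, y = 0; floor 4 mm above the underside, walls 4 mm thick, 16 mm high. Flat finger tab (34 wide, 6 high, 27 long, black dot) at the +x end. Origin: underside centre, below the middle well; z up. Filled wells leave finger room on the y sides only.
- controller: Bystander: white stage-heater control box, 110 mm (x) by 150 mm (y) by 53 mm high, fixed to the bench. Origin: centre of its underside; z up.
- dish: Bystander: flat closed glass Petri dish, 60 mm in diameter, 15 mm high, loose, among the lenses. Origin: centre of its underside.
- oil_bottle: Bystander: small amber bottle with black cap, 34 mm in diameter, 60 mm high, loose, beyond the lenses. Origin: centre of its underside.

How it is judged:
At the end, for the whole second after the job is handed in: Each objective upright (0.12 rad), at rest on the floor of its own well, within 12 mm of its centre along x and y: longest next to the tab, then middle, shortest farthest from the tab. Eyepieces, dish and oil bottle upright (0.15 rad), within 20 mm of their start (x of objective_long in the frame of caddy between 0.042 and 0.066 m and y of objective_long in the frame of caddy between -0.012 and 0.012 m and z of each of objective_long, objective_mid, objective_short in the frame of caddy below 0.008 m and angle between each of objective_long, objective_mid, objective_short's own z axis and vertical below 0.12 rad and linear speed of each of objective_long, objective_mid, objective_short, eyepiece_tall, eyepiece_low, dish, oil_bottle below 0.02 m/s and angular speed of each of objective_long, objective_mid, objective_short below 0.2 rad/s and x of objective_mid in the frame of caddy between -0.012 and 0.012 m and y of objective_mid in the frame of caddy between -0.012 and 0.012 m and x of objective_short in the frame of caddy between -0.066 and -0.042 m and y of objective_short in the frame of caddy between -0.012 and 0.012 m and distance of each of eyepiece_tall, eyepiece_low, dish, oil_bottle from where it was at the start of the episode below 0.02 m and angle between each of eyepiece_tall, eyepiece_low, dish, oil_bottle's own z axis and vertical below 0.15 rad); the robot touches nothing.
It fails at once if an eyepiece, the dish or the oil bottle is pushed, lifted or tipped (more than 20 mm or 0.35 rad) (distance of any of eyepiece_tall, eyepiece_low, dish, oil_bottle from where it was at the start of the episode above 0.02 m or angle between any of eyepiece_tall, eyepiece_low, dish, oil_bottle's own z axis and vertical above 0.35 rad).
It fails at once if an objective is dropped into the caddy (moves faster than 0.5 m/s within the last 30 mm above the caddy's underside) ((horizontal distance between objective_long and caddy below 0.09 m and z of objective_long in the frame of caddy below 0.03 m and linear speed of objective_long above 0.5 m/s) or (horizontal distance between objective_mid and caddy below 0.09 m and z of objective_mid in the frame of caddy below 0.03 m and linear speed of objective_mid above 0.5 m/s) or (horizontal distance between objective_short and caddy below 0.09 m and z of objective_short in the frame of caddy below 0.03 m and linear speed of objective_short above 0.5 m/s)).
It fails at once if an objective is knocked over (tilts more than 0.9 rad) (angle between any of objective_long, objective_mid, objective_short's own z axis and vertical above 0.9 rad).
It also fails if it takes over 96 s, if anything falls off the work surface, if the arm or the gripper's body presses on something with over 40 N, if the wrist force passes 120 N, or if a joint passes its speed limit or range.

## Robot

A 6-joint arm with a two-finger parallel gripper is mounted at the origin on the work surface. World frame = base frame: x ahead of the robot, y to its left, z up, the work surface at z = 0. Lengths are in m, angles in rad, forces in N, time in s.
With the tool pointing down it reaches from about 0.35 to 1 m from the base axis. Payload 7.1 kg.
Tool frame: the origin (TCP) lies between the finger pads; the fingertips stand 14 mm ahead of it and the grasp point (between the pads) lies 5 mm behind it (bot.finger_overhang is the distance from the TCP to the fingertips, in m); z points along the fingers, y is the line along which they close (so a half turn about z gives the same grasp; the last joint's range is limited). The gripper opens to 85 mm and grips with 20 to 120 N. Pads are 22 mm wide; open, the fingers measure 114 mm over their backs; the gripper's body (76 mm by 85 mm) begins 54 mm behind the grasp point. The pads swing forward as they close: fully open they stand 13 mm farther back than shut.
Start: joints at [1.272, 0.423, 1.63, -0, 1.089, -0.019], TCP at [0.173, 0.601, 0.245] pointing down, gripper open.
Joint ranges: [-3, 3], [-0.9, 2.11], [0.09, 2.58], [-1.31, 4.45], [0.11, 2.69], [-2.54, 2.54]. Speed limits (rad/s): [2.39, 2.39, 3.01, 3.14, 3.14, 3.14].

## Interface

Orientations are given as a 3x3 rotation matrix whose columns are the frame's x, y, z axes.
In Python, from plant import sense, optics, bot gives the robot as it stands.
- The arm moves only by the shell command python3 -m crank 'ROWS' [FORCE]. ROWS is JSON, a list that holds one entry, the list of rows, each a list of 7 numbers: the turn, a rotation vector about the world's x, y, z in rad, then the shift along the world's x, y, z in m, then the closure in counts, from 0 (fully open) to 255 (shut). A call has 1 to 12 rows; each row is the pose to reach, as a shift and turn from the pose commanded when the call began; what a row does not reach only later rows make up. A row lasts 1/10 s, in which the tool goes at most 50 mm and 8.59 degrees, less where a joint would pass 70% of its speed; a pose out of reach is approached as far as the arm can. A call with a gripper value outside its range is refused whole. The fingers move at their own pace and stop on an object; FORCE is the grip in N (left out, the last holds). Time passes only in rows, so rows that repeat a pose let the fingers close. It gives the time, the measured TCP pose, the force, the opening and the grip force at its end, in the units of the state.
- sense(): the state, without advancing time (a new reading comes with each control period).
- optics.read_camera(name): name is "scene" or "top"; returns a dict with "color" (480x640x3 uint8, red, green, blue), "depth" (480x640 float32, m along the optical axis (not along the pixel's ray), 0 where there is no reading), "K" (3x3 intrinsics, pixels), "k1" (the pictures are not rectified: a ray, as slopes to the right and down, at radius r is drawn at 1 + k1 r^2 times it, then the intrinsics apply), "R" (3x3) and "t" (3): a world point X has camera coordinates R X + t. Camera axes: x right, y down, z forward; pixel columns grow to the right and rows downward; lengths in m; the calibration is good to about 2 mm. A picture is of the moment at which its call begins.
- bot.hand_in(): hands the job in; it is judged then, once.
The state is a dict: "clock": time; "joint_positions": joint angles; "dq": joint speeds; "effort": joint torques, N m; "position": TCP position; "eef_rot": TCP orientation; "force": force on the tool from outside, world axes, zero at the start; "moment": the same for the moment, N m; "grip_width": finger opening in m; "grasp_force": force on a finger pad.
Only numpy, scipy, OpenCV 4.12 (cv2) and the standard library are available. Lean on these libraries where they do the work, as an engineer would, in place of code of your own. Each camera call takes 0.05 s, during which the arm holds its last target. There are 200 camera calls.

## Working session

There is one attempt and no reset: what is moved stays moved. The work goes in short steps, Python scripts to look and compute and a shell command to move; the robot and the scene stay as the last step left them, time stands still between calls to the robot, and variables do not carry over. Pictures are saved under pics/ and viewed, at most 14 in all, crops included, and the job is handed in when it is done.

```bash
mkdir -p pics; ls
cat > h.py <<'E'
import numpy as np,cv2
from plant import sense,optics,bot
def snap(n):
    return optics.read_camera(n)
def cloud(c):
    """world point per pixel from depth"""
    K,d=c["K"],c["depth"]; v,u=np.mgrid[0:480,0:640]
    p=np.stack([u,v],-1).reshape(-1,1,2).astype(np.float64)
    s=cv2.undistortPoints(p,K,np.array([c["k1"],0,0,0,0.]) ).reshape(480,640,2)
    P=np.dstack([s[...,0]*d,s[...,1]*d,d])
    W=(P-c["t"])@c["R"]; W[d==0]=np.nan
    return W
E
python3 - <<'E'
from h import *
for n in("scene","top"):
    c=snap(n); cv2.imwrite(f"pics/{n}0.png",c["color"][...,::-1]); print(n,c["k1"],-c["R"].T@c["t"],c["R"][2], (c["depth"]>0).mean())
    np.savez(f"{n}0.npz",**c)
print(sense())
E
```

```text
pics
scene -0.08210273613875087 [ 1.12474821 -0.46500987  0.74795138] [-0.51719391  0.47318506 -0.71316643] 0.9958756510416666
top -0.0958940283443951 [0.45112458 0.01751654 0.86465451] [ 0.18841686 -0.0346148  -0.98147894] 0.9960026041666666
{'clock': 0.1, 'joint_positions': array([ 1.27197624e+00,  4.23766534e-01,  1.63059907e+00,  1.59079556e-05,
        1.08860776e+00, -1.89842849e-02]), 'dq': array([ 0.00219496, -0.00095295, -0.00217155,  0.00064148, -0.0008902 ,
        0.00078929]), 'effort': array([ 4.80138006e-04, -5.58428264e+01, -2.82443547e+01,  6.76100217e-05,
        3.15010824e-03,  2.92952802e-05]), 'position': array([0.17244749, 0.60025058, 0.24462779]), 'eef_rot': array([[-9.61098755e-01,  2.76204648e-01, -4.19940123e-04],
       [ 2.76204964e-01,  9.61097855e-01, -1.31537228e-03],
       [ 4.02916149e-05, -1.38019221e-03, -9.99999047e-01]]), 'force': array([-0.53654197,  0.01073374,  0.15105516]), 'moment': array([ 0.0123744 ,  0.04272699, -0.01786984]), 'grasp_force': 0.0, 'grip_width': 0.08538458924345706}
```

View pics/scene0.png

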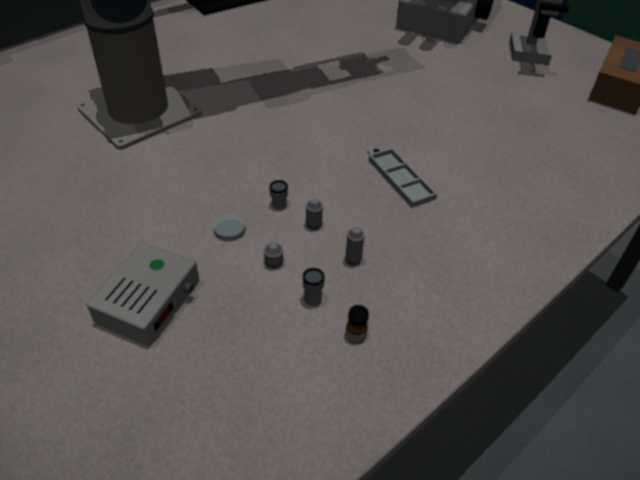

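View pics/top0.png

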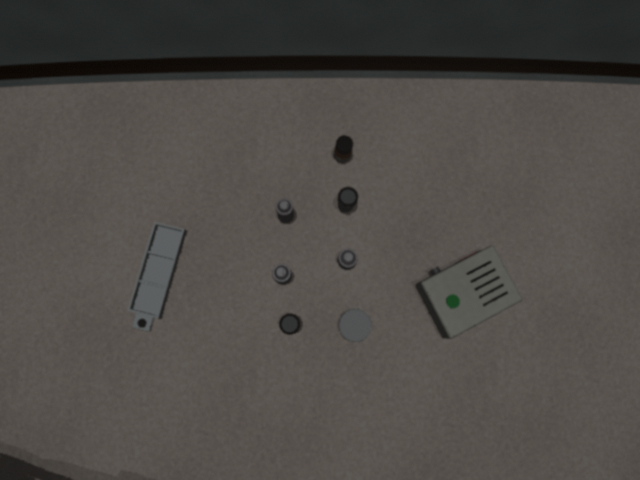

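The top view shows the caddy at (158,270) with its tab at (142,322). The objectives are long (285,208), mid (282,273) and short (347,258). The eyepieces are at (347,198) and (290,323), the dish at (355,325), the bottle at (343,150) and the controller at (470,290). Next I measure them by height.

```bash
cat >> h.py <<'E'
def blobs(c,zmin=.008,amin=25):
    W=cloud(c); z=np.nan_to_num(W[...,2]); ok=(z>zmin)&(z<.1)&(W[...,0]>.2)&(W[...,0]<.9)&(abs(W[...,1])<.45)
    n,l,s,cc=cv2.connectedComponentsWithStats(ok.astype(np.uint8),connectivity=4)
    for i in range(1,n):
        if s[i,4]<amin: continue
        P=W[l==i]; zt=np.percentile(P[:,2],97); T=P[P[:,2]>zt-.006]
        r=cv2.minEnclosingCircle(T[:,:2].astype(np.float32))
        m=cv2.minAreaRect((P[:,:2]*1000).astype(np.float32))
        print(cc[i].round(),s[i,4],"ztop %.3f"%zt,"topmean",T[:,:2].mean(0).round(4),"circ",np.round(r,4) if 0 else (np.round(r[0],4),round(r[1],4)),"rect",np.round(m[0],1),np.round(m[1],1),round(m[2],1))
E
python3 - <<'E'
from h import *
for n in("top","scene"):
    c=dict(np.load(n+"0.npz")); W=cloud(c); print(n)
    z=W[...,2]; print("bench",np.nanmedian(z[(abs(z)<.03)]), )
    blobs(c)
c=dict(np.load("top0.npz")); W=cloud(c); print("dot",W[322,142])
E
```

```text
top
bench 0.0006393205005491098
[343. 149.] 426 ztop 0.063 topmean [ 0.7824 -0.0559] circ (array([ 0.7825, -0.0563]), 0.016) rect [781.7 -55.9] [33.5 32.3] 45.7
[347. 198.] 408 ztop 0.062 topmean [ 0.6858 -0.0592] circ (array([ 0.6855, -0.0592]), 0.0181) rect [685.2 -59.2] [35.  35.5] 48.9
[285. 210.] 352 ztop 0.078 topmean [0.6656 0.0522] circ (array([0.6665, 0.052 ]), 0.0103) rect [665.8  52.6] [29.3 28.7] 30.0
[156. 270.] 971 ztop 0.019 topmean [0.5665 0.2855] circ (array([0.5678, 0.2839]), 0.0872) rect [566.9 285.3] [ 60.6 169.1] 75.7
[468. 292.] 5720 ztop 0.056 topmean [ 0.5145 -0.2679] circ (array([ 0.5157, -0.2693]), 0.0905) rect [ 519.1 -267.3] [120.2 151.4] 24.6
[347. 258.] 325 ztop 0.047 topmean [ 0.5801 -0.0569] circ (array([ 0.5804, -0.0574]), 0.011) rect [579.7 -57.2] [33.2 32.8] 42.8
[282. 273.] 314 ztop 0.062 topmean [0.5535 0.0587] circ (array([0.5541, 0.0587]), 0.011) rect [554.   58.4] [31.3 31. ] 13.8
[355. 325.] 915 ztop 0.018 topmean [ 0.4628 -0.0686] circ (array([ 0.4628, -0.0687]), 0.0301) rect [462.6 -69.3] [58.8 59.4] 88.7
[289. 324.] 354 ztop 0.051 topmean [
[... 619 characters left out ...]
.4 60.2] 60.2
[354. 245.] 581 ztop 0.076 topmean [0.6684 0.0504] circ (array([0.667, 0.051]), 0.0108) rect [668.8  50.4] [29.7 27.5] 48.1
[144. 293.] 6870 ztop 0.055 topmean [ 0.5202 -0.2734] circ (array([ 0.517 , -0.2697]), 0.0898) rect [ 521.1 -267.7] [122.  151.6] 25.0
[273. 255.] 416 ztop 0.045 topmean [ 0.5827 -0.0592] circ (array([ 0.5823, -0.06  ]), 0.0112) rect [581.9 -59.4] [33.5 33.5] 52.1
[312. 284.] 654 ztop 0.061 topmean [ 0.6855 -0.0596] circ (array([ 0.686 , -0.0593]), 0.0188) rect [685.7 -60.2] [35.  36.5] 80.3
[357. 323.] 705 ztop 0.061 topmean [ 0.7855 -0.0574] circ (array([ 0.7854, -0.0553]), 0.0172) rect [785.3 -57.6] [32.2 33.3] 0.0
dot [0.47426756 0.30987963 0.00567803]
```

Both views agree to about 2 mm, and the sizes and heights match the ones given.

- **Objectives:** long (0.666, 0.052), mid (0.5545, 0.0585), short (0.581, -0.058).
- **Caddy:** centre (0.567, 0.2855), x axis at 165.5°. The wells are long (0.515, 0.299), mid (0.567, 0.2855) and short (0.619, 0.272).
- **Yaw:** the tool's closing axis is at 74°, and the caddy's y axis is at 75.5°. A 0.026 rad turn covers both picking and placing.

First move is to hover over the long one.

```bash
python3 -m crank '[[[0,0,0.026,0.04,-0.03,0,0],[0,0,0.026,0.075,-0.065,0,0],[0,0,0.026,0.11,-0.1,0,0],[0,0,0.026,0.145,-0.135,0,0],[0,0,0.026,0.18,-0.17,0,0],[0,0,0.026,0.215,-0.205,0,0],[0,0,0.026,0.25,-0.24,0,0],[0,0,0.026,0.28,-0.275,0,0],[0,0,0.026,0.31,-0.31,0,0],[0,0,0.026,0.34,-0.345,0,0],[0,0,0.026,0.37,-0.38,0,0],[0,0,0.026,0.39,-0.41,0,0]]]' 30
python3 -m crank '[[[0,0,0,0.02,-0.025,0,0],[0,0,0,0.04,-0.05,0,0],[0,0,0,0.06,-0.08,0,0],[0,0,0,0.08,-0.11,-0.02,0],[0,0,0,0.095,-0.13,-0.04,0],[0,0,0,0.103,-0.139,-0.06,0],[0,0,0,0.103,-0.139,-0.08,0],[0,0,0,0.103,-0.139,-0.08,0],[0,0,0,0.103,-0.139,-0.08,0]]]'
python3 -c "
from h import *
s=sense();print(s['position'],s['eef_rot'],s['clock'])"
```

```text
clock: 1.3
position: [0.5641, 0.1886, 0.2451]
eef_rot: [[-0.968, 0.252, 0.0], [0.252, 0.968, -0.0], [-0.0, -0.0, -1.0]]
force: [0.3, 0.1, 0.7]
grip_width: 0.0854
grasp_force: 0.0
clock: 2.2
position: [0.6652, 0.0518, 0.165]
eef_rot: [[-0.968, 0.251, -0.001], [0.251, 0.968, -0.0], [0.001, -0.0, -1.0]]
force: [-0.1, -0.4, 0.3]
grip_width: 0.0854
grasp_force: 0.0
[0.66519714 0.05177905 0.1650063 ] [[-9.67983919e-01  2.51008462e-01 -1.37304553e-03]
 [ 2.51008747e-01  9.67984818e-01 -3.66089258e-05]
 [ 1.31989808e-03 -3.80083290e-04 -9.99999057e-01]] 2.2
```

```bash
python3 -m crank '[[[0,0,0,0,0,-0.03,0],[0,0,0,0,0,-0.06,0],[0,0,0,0,0,-0.09,0],[0,0,0,0,0,-0.11,0],[0,0,0,0,0,-0.126,0],[0,0,0,0,0,-0.126,80],[0,0,0,0,0,-0.126,110],[0,0,0,0,0,-0.126,130],[0,0,0,0,0,-0.126,150],[0,0,0,0,0,-0.126,170],[0,0,0,0,0,-0.126,190],[0,0,0,0,0,-0.126,255]]]' 40
python3 -m crank '[[[0,0,0,0,0,0,255],[0,0,0,0,0,0,255],[0,0,0,0,0,0,255],[0,0,0,0,0,0.01,255],[0,0,0,0,0,0.03,255],[0,0,0,0,0,0.06,255],[0,0,0,0,0,0.06,255]]]'
python3 - <<'E'
from h import *
c=snap("scene"); cv2.imwrite("pics/s1.png",cv2.resize(c["color"][100:340,200:520,::-1],None,fx=2,fy=2)); c=snap("top");blobs(c)
E
```

```text
clock: 3.4
position: [0.6664, 0.0517, 0.0407]
eef_rot: [[-0.968, 0.251, 0.002], [0.251, 0.968, 0.0], [-0.002, 0.001, -1.0]]
force: [-0.8, -1.0, 6.6]
grip_width: 0.0293
grasp_force: 38.9
clock: 4.1
position: [0.6683, 0.0519, 0.1038]
eef_rot: [[-0.968, 0.251, 0.007], [0.251, 0.968, 0.0], [-0.007, 0.002, -1.0]]
force: [1.2, -0.4, -0.9]
grip_width: 0.0289
grasp_force: 39.6
[346. 147.] 281 ztop 0.062 topmean [ 0.7826 -0.0583] circ (array([ 0.7826, -0.0575]), 0.0167) rect [782.1 -60.5] [33.3 26.1] 7.0
[351. 197.] 214 ztop 0.062 topmean [ 0.6859 -0.0657] circ (array([ 0.6852, -0.0597]), 0.0176) rect [685.3 -66.6] [35.  20.2] 1.0
[148. 249.] 285 ztop 0.020 topmean [0.605  0.3002] circ (array([0.5922, 0.2901]), 0.0629) rect [599.7 303.5] [ 31.3 125.6] 60.8
[468. 292.] 5726 ztop 0.056 topmean [ 0.5145 -0.2677] circ (array([ 0.5161, -0.2687]), 0.0906) rect [ 519.  -266.8] [119.7 151.2] 24.4
```

View pics/s1.png

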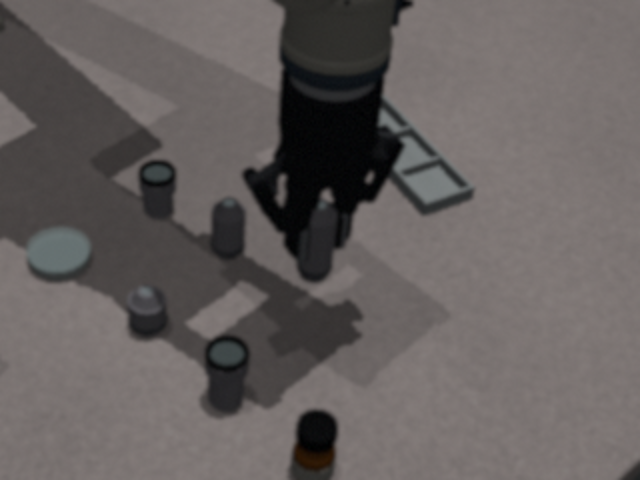

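The long lens is held upright between the pads at about (315,240) in the crop. I carry it over the tab-side well.

```bash
python3 -m crank '[[[0,0,0,-0.01,0.02,0,255],[0,0,0,-0.03,0.05,0,255],[0,0,0,-0.05,0.08,0,255],[0,0,0,-0.07,0.115,0,255],[0,0,0,-0.09,0.15,0,255],[0,0,0,-0.11,0.18,0,255],[0,0,0,-0.13,0.21,0,255],[0,0,0,-0.145,0.235,0,255],[0,0,0,-0.151,0.247,0,255],[0,0,0,-0.151,0.247,0,255],[0,0,0,-0.151,0.247,0,255],[0,0,0,-0.151,0.247,0,255]]]'
python3 -m crank '[[[0,0,0,0,0,-0.01,255],[0,0,0,0,0,-0.01,255],[0,0,0,0,0,-0.01,255]]]'
python3 - <<'E'
from h import *
c=snap("scene"); cv2.imwrite("pics/s2.png",cv2.resize(c["color"][80:280,280:540,::-1],None,fx=3,fy=3));
E
```

```text
clock: 5.4
position: [0.5151, 0.2976, 0.099]
eef_rot: [[-0.968, 0.252, -0.0], [0.252, 0.968, -0.0], [0.0, -0.0, -1.0]]
force: [-0.7, 0.1, -0.4]
grip_width: 0.0291
grasp_force: 39.7
clock: 5.7
position: [0.5145, 0.2979, 0.0887]
eef_rot: [[-0.968, 0.252, -0.001], [0.252, 0.968, -0.001], [0.001, -0.001, -1.0]]
force: [-0.7, -0.5, -2.1]
grip_width: 0.0289
grasp_force: 39.7
```

View pics/s2.png

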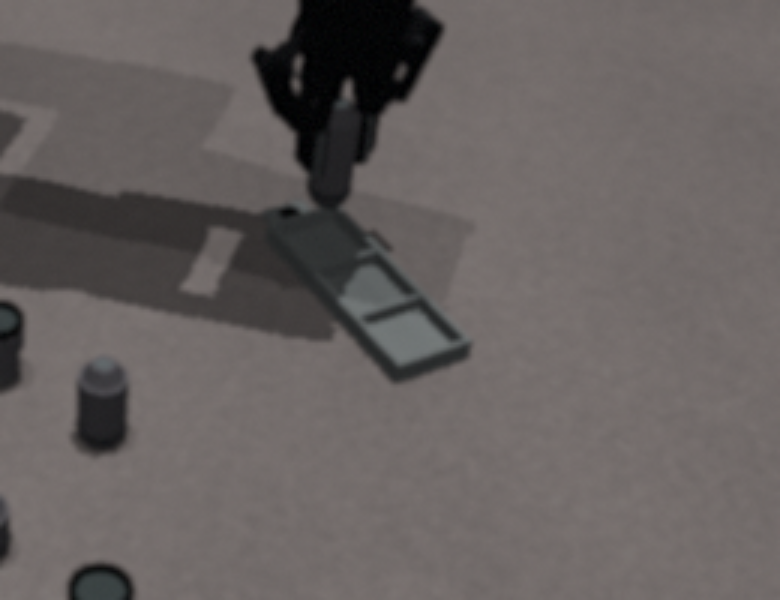

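The lens hangs over the tab-side well, with its foot at about (328,195), but it seems to lean. I measure its axis from the depth before lowering.

```bash
cat >> h.py <<'E'
def axis(c,x,y,z0,z1,r,rad=.028):
    """fit circle centre (known radius) per height slice"""
    from scipy.optimize import least_squares as ls
    W=cloud(c).reshape(-1,3); W=W[np.isfinite(W[:,0])]
    W=W[(np.hypot(W[:,0]-x,W[:,1]-y)<rad)]
    C=-c["R"].T@c["t"]; v=C[:2]-[x,y]; v/=np.hypot(*v)
    for z in np.arange(z0,z1,.008):
        P=W[abs(W[:,2]-z)<.004][:,:2]
        if len(P)<8: continue
        f=ls(lambda q:np.hypot(*(P-q).T)-r,[x,y]-v*0,loss="soft_l1",f_scale=.001)
        print("z %.3f n %d"%(z,len(P)),f.x.round(4),"rms %.4f"%np.sqrt(np.mean(f.fun**2)))
E
python3 - <<'E'
from h import *
axis(snap("scene"),.5145,.298,.03,.13,.015)
E
```

```text
z 0.046 n 10 [0.5122 0.3035] rms 0.0008
z 0.054 n 28 [0.5147 0.3005] rms 0.0014
z 0.062 n 48 [0.515 0.3  ] rms 0.0015
z 0.070 n 43 [0.515 0.3  ] rms 0.0020
z 0.078 n 51 [0.5153 0.2989] rms 0.0041
z 0.086 n 78 [0.5147 0.2953] rms 0.0055
z 0.094 n 82 [0.5132 0.2919] rms 0.0062
z 0.102 n 91 [0.5142 0.2925] rms 0.0061
z 0.110 n 92 [0.5155 0.2989] rms 0.0060
z 0.118 n 87 [0.5132 0.3023] rms 0.0067
z 0.126 n 117 [0.5124 0.2939] rms 0.0084
```

The clean slices show an upright axis at (0.515, 0.300), so I lower it, slowing near the floor.

```bash
python3 -m crank '[[[0,0,0,0,0,-0.012,255],[0,0,0,0,0,-0.024,255],[0,0,0,0,0,-0.034,255],[0,0,0,0,0,-0.039,255],[0,0,0,0,0,-0.041,255],[0,0,0,0,0,-0.043,255],[0,0,0,0,0,-0.043,255],[0,0,0,0,0,-0.043,255]]]'
python3 -m crank '[[[0,0,0,0,0,-0.001,255],[0,0,0,0,0,-0.002,255],[0,0,0,0,0,-0.003,255],[0,0,0,0,0,-0.003,255],[0,0,0,0,0,-0.003,255]]]'
```

```text
clock: 6.6
position: [0.5148, 0.2988, 0.0466]
eef_rot: [[-0.968, 0.251, 0.001], [0.251, 0.968, 0.0], [-0.0, 0.0, -1.0]]
force: [-1.1, -0.3, -1.2]
grip_width: 0.0294
grasp_force: 39.7
clock: 7.1
position: [0.5149, 0.2988, 0.0447]
eef_rot: [[-0.968, 0.251, 0.001], [0.251, 0.968, 0.0], [-0.001, 0.0, -1.0]]
force: [-3.0, -2.3, 11.6]
grip_width: 0.0297
grasp_force: 40.9
```

It touches the floor (11.6 N up at z 0.0447, as expected). Release gradually and rise.

```bash
python3 -m crank '[[[0,0,0,0,0,0.001,170],[0,0,0,0,0,0.001,155],[0,0,0,0,0,0.001,145],[0,0,0,0,0,0.001,130],[0,0,0,0,0,0.001,110],[0,0,0,0,0,0.001,90],[0,0,0,0,0,0.001,60],[0,0,0,0,0,0.001,60],[0,0,0,0,0,0.02,60],[0,0,0,0,0,0.05,60],[0,0,0,0,0,0.08,60],[0,0,0,0,0,0.1,30]]]'
python3 -m crank '[[[0,0,0,0,0,0.02,0],[0,0,0,0.01,-0.04,0.02,0],[0,0,0,0.02,-0.08,0.02,0],[0,0,0,0.03,-0.12,0.02,0],[0,0,0,0.035,-0.16,0.02,0],[0,0,0,0.04,-0.2,0.02,0],[0,0,0,0.04,-0.225,0.02,0],[0,0,0,0.0395,-0.2405,0.02,0],[0,0,0,0.0395,-0.2405,0.02,0],[0,0,0,0.0395,-0.2405,0.02,0]]]'
python3 - <<'E'
from h import *
c=snap("scene"); cv2.imwrite("pics/s3.png",cv2.resize(c["color"][80:280,240:500,::-1],None,fx=3,fy=3)); axis(c,.515,.299,.024,.075,.015); c=snap("top"); blobs(c)
print(sense()["position"])
E
```

```text
clock: 8.3
position: [0.5152, 0.299, 0.1453]
eef_rot: [[-0.968, 0.251, 0.002], [0.251, 0.968, 0.001], [-0.001, 0.001, -1.0]]
force: [0.3, -1.0, -0.3]
grip_width: 0.0752
grasp_force: 0.0
clock: 9.3
position: [0.5541, 0.0586, 0.1633]
eef_rot: [[-0.968, 0.251, 0.0], [0.251, 0.968, 0.0], [0.0, 0.0, -1.0]]
force: [0.9, 0.2, -0.5]
grip_width: 0.0854
grasp_force: 0.0
z 0.024 n 41 [0.5159 0.3008] rms 0.0020
z 0.032 n 52 [0.515  0.3006] rms 0.0015
z 0.040 n 39 [0.5148 0.3008] rms 0.0013
z 0.048 n 48 [0.5151 0.3004] rms 0.0016
z 0.056 n 49 [0.5148 0.3005] rms 0.0014
z 0.064 n 52 [0.5143 0.3007] rms 0.0016
z 0.072 n 74 [0.5125 0.303 ] rms 0.0028
[343. 149.] 423 ztop 0.063 topmean [ 0.7825 -0.0561] circ (array([ 0.7829, -0.0562]), 0.0161) rect [781.1 -55.4] [32.6 32.3] 33.8
[347. 198.] 410 ztop 0.062 topmean [ 0.6855 -0.0589] circ (array([ 0.6856, -0.0588]), 0.0182) rect [685.2 -59. ] [35.4 34.8] 7.1
[143. 280.] 856 ztop 0.082 topmean [0.5142 0.2988] circ (array([0.514 , 0.2994]), 0.0099) rect [568.3 292.5] [ 45.1 168. ] 75.3
[468. 292.] 5727 ztop 0.056 topmean [ 0.5146 -0.2678] circ (array([ 0.5161, -0.2689]), 0.0907) rect [ 519.1 -266.9] [119.7 150.9] 24.6
[348. 258.] 281 ztop 0.046 topmean [ 0.5801 -0.0576] circ (array([ 0.5803, -0.0578]), 0.0108) rect [580.9 -59.3] [33.6 28.9] 7.3
[360. 324.] 578 ztop 0.018 topmean [ 0.4633 -0.0779] circ (array([ 0.4628, -0.0689]), 0.0301) rect [463.6 -80.2] [59.9 35.9] 4.4
[0.55405577 0.0592437  0.16333837]
```

View pics/s3.png

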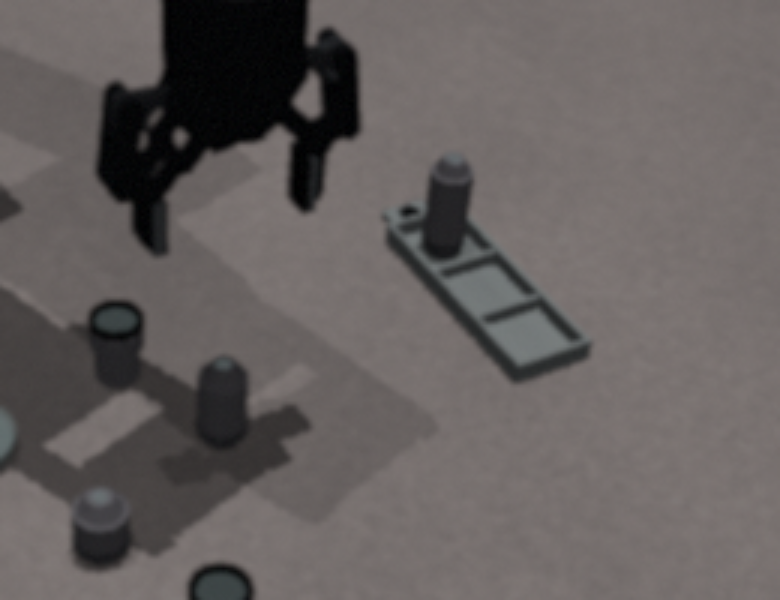

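The long lens (445,205 in the crop) stands upright in the tab-side well, and the gripper is open above the middle one at (222,400). Now I pick the middle one.

```bash
python3 -m crank '[[[0,0,0,0,0,-0.03,0],[0,0,0,0,0,-0.06,0],[0,0,0,0,0,-0.09,0],[0,0,0,0,0,-0.115,0],[0,0,0,0,0,-0.128,0],[0,0,0,0,0,-0.128,80],[0,0,0,0,0,-0.128,110],[0,0,0,0,0,-0.128,130],[0,0,0,0,0,-0.128,150],[0,0,0,0,0,-0.128,170],[0,0,0,0,0,-0.128,190],[0,0,0,0,0,-0.128,255]]]' 40
python3 -m crank '[[[0,0,0,0,0,0,255],[0,0,0,0,0,0,255],[0,0,0,0,0,0,255],[0,0,0,0,0,0.01,255],[0,0,0,0,0,0.03,255],[0,0,0,0,0,0.06,255],[0,0,0,0,0.02,0.06,255],[0,0,0,0,0.06,0.06,255],[0,0,0,0.005,0.1,0.06,255],[0,0,0,0.01,0.14,0.06,255],[0,0,0,0.0125,0.18,0.06,255],[0,0,0,0.0125,0.21,0.06,255]]]'
python3 -m crank '[[[0,0,0,0,0.015,0,255],[0,0,0,0,0.017,0,255],[0,0,0,0,0.017,-0.01,255],[0,0,0,0,0.017,-0.015,255],[0,0,0,0,0.017,-0.015,255],[0,0,0,0,0.017,-0.015,255]]]'
python3 - <<'E'
from h import *
c=snap("scene");axis(c,.567,.2855,.03,.09,.016)
E
```

```text
clock: 10.6
position: [0.5549, 0.0583, 0.0366]
eef_rot: [[-0.968, 0.251, 0.002], [0.251, 0.968, 0.0], [-0.002, 0.001, -1.0]]
force: [-0.1, 1.4, 4.3]
grip_width: 0.0311
grasp_force: 39.2
clock: 11.8
position: [0.567, 0.2706, 0.0965]
eef_rot: [[-0.968, 0.25, 0.001], [0.25, 0.968, 0.001], [-0.001, 0.001, -1.0]]
force: [0.3, -0.3, -1.1]
grip_width: 0.0307
grasp_force: 39.9
clock: 12.4
position: [0.5665, 0.284, 0.0799]
eef_rot: [[-0.968, 0.252, -0.001], [0.252, 0.968, -0.001], [0.001, -0.001, -1.0]]
force: [0.8, -0.3, -0.4]
grip_width: 0.031
grasp_force: 39.9
z 0.046 n 16 [0.5644 0.2887] rms 0.0015
z 0.054 n 59 [0.5662 0.2854] rms 0.0015
z 0.062 n 45 [0.5655 0.286 ] rms 0.0015
z 0.070 n 52 [0.5656 0.2832] rms 0.0041
z 0.078 n 73 [0.567  0.2831] rms 0.0052
z 0.086 n 89 [0.567  0.2842] rms 0.0056
```

```bash
python3 -m crank '[[[0,0,0,0,0,-0.012,255],[0,0,0,0,0,-0.024,255],[0,0,0,0,0,-0.032,255],[0,0,0,0,0,-0.036,255],[0,0,0,0,0,-0.038,255],[0,0,0,0,0,-0.038,255],[0,0,0,0,0,-0.038,255]]]'
python3 -m crank '[[[0,0,0,0,0,-0.001,255],[0,0,0,0,0,-0.002,255],[0,0,0,0,0,-0.003,255],[0,0,0,0,0,-0.003,255],[0,0,0,0,0,-0.003,255]]]'
```

```text
clock: 13.15
position: [0.5668, 0.2854, 0.0426]
eef_rot: [[-0.968, 0.251, 0.0], [0.251, 0.968, 0.0], [-0.0, 0.0, -1.0]]
force: [0.2, -0.3, -0.9]
grip_width: 0.0308
grasp_force: 39.9
clock: 13.65
position: [0.5669, 0.2853, 0.0406]
eef_rot: [[-0.968, 0.251, 0.001], [0.251, 0.968, 0.0], [-0.001, 0.001, -1.0]]
force: [-2.0, -1.5, 8.5]
grip_width: 0.0308
grasp_force: 40.9
```

Floor contact again. Release, rise and go over the short one.

```bash
python3 -m crank '[[[0,0,0,0,0,0.001,170],[0,0,0,0,0,0.001,155],[0,0,0,0,0,0.001,145],[0,0,0,0,0,0.001,130],[0,0,0,0,0,0.001,110],[0,0,0,0,0,0.001,90],[0,0,0,0,0,0.001,60],[0,0,0,0,0,0.001,60],[0,0,0,0,0,0.02,60],[0,0,0,0,0,0.05,60],[0,0,0,0,0,0.08,60],[0,0,0,0,0,0.1,30]]]'
python3 -m crank '[[[0,0,0,0,0,0.02,0],[0,0,0,0,-0.04,0.02,0],[0,0,0,0.005,-0.08,0.02,0],[0,0,0,0.01,-0.12,0.02,0],[0,0,0,0.014,-0.16,0.02,0],[0,0,0,0.014,-0.2,0.02,0],[0,0,0,0.014,-0.24,0.02,0],[0,0,0,0.014,-0.28,0.02,0],[0,0,0,0.014,-0.32,0.02,0],[0,0,0,0.014,-0.3435,0.02,0],[0,0,0,0.014,-0.3435,0.02,0],[0,0,0,0.014,-0.3435,0.02,0]]]'
python3 - <<'E'
from h import *
c=snap("scene"); cv2.imwrite("pics/s4.png",cv2.resize(c["color"][80:320,190:510,::-1],None,fx=2.4,fy=2.4)); axis(c,.567,.2855,.024,.055,.016); axis(c,.581,-.058,.01,.035,.017)
E
```

```text
clock: 14.85
position: [0.5672, 0.2855, 0.1414]
eef_rot: [[-0.968, 0.251, 0.002], [0.251, 0.968, 0.001], [-0.002, 0.001, -1.0]]
force: [-0.4, -0.2, 0.0]
grip_width: 0.075
grasp_force: 0.0
clock: 16.05
position: [0.5805, -0.0585, 0.1593]
eef_rot: [[-0.968, 0.252, -0.0], [0.252, 0.968, 0.0], [0.0, 0.0, -1.0]]
force: [-0.1, 0.6, 0.7]
grip_width: 0.0855
grasp_force: 0.0
z 0.024 n 48 [0.5658 0.2865] rms 0.0014
z 0.032 n 52 [0.5658 0.287 ] rms 0.0013
z 0.040 n 52 [0.5659 0.2872] rms 0.0014
z 0.048 n 50 [0.5664 0.287 ] rms 0.0014
z 0.010 n 58 [ 0.5799 -0.0573] rms 0.0008
z 0.018 n 58 [ 0.5801 -0.057 ] rms 0.0008
z 0.026 n 68 [ 0.5796 -0.057 ] rms 0.0010
z 0.034 n 141 [ 0.578  -0.0554] rms 0.0027
```

View pics/s4.png

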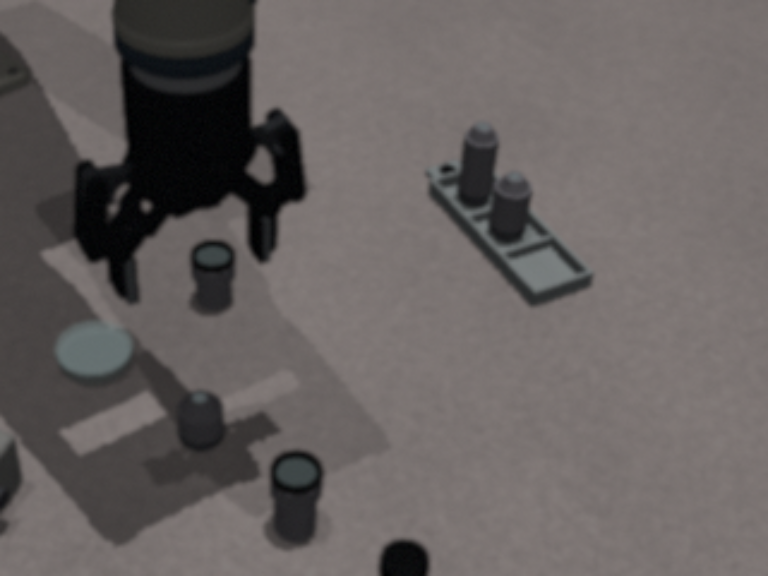

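The long and middle lenses stand in their wells, at (477,165) and (510,205). The short one at (200,420) lies below the gripper. Pick it.

```bash
python3 -m crank '[[[0,0,0,0,0,-0.03,0],[0,0,0,0,0,-0.06,0],[0,0,0,0,0,-0.09,0],[0,0,0,0,0,-0.115,0],[0,0,0,0,0,-0.13,0],[0,0,0,0,0,-0.13,80],[0,0,0,0,0,-0.13,110],[0,0,0,0,0,-0.13,130],[0,0,0,0,0,-0.13,150],[0,0,0,0,0,-0.13,170],[0,0,0,0,0,-0.13,190],[0,0,0,0,0,-0.13,255]]]' 40
python3 -m crank '[[[0,0,0,0,0,0,255],[0,0,0,0,0,0,255],[0,0,0,0,0,0,255],[0,0,0,0,0,0.01,255],[0,0,0,0,0,0.03,255],[0,0,0,0,0,0.05,255],[0,0,0,0,0,0.07,255],[0,0,0,0,0,0.07,255]]]'
python3 - <<'E'
from h import *
c=snap("scene");axis(c,.581,-.058,.05,.1,.017); cv2.imwrite("pics/s5.png",cv2.resize(c["color"][140:320,190:400,::-1],None,fx=3,fy=3))
E
```

```text
clock: 17.3
position: [0.5815, -0.0584, 0.0308]
eef_rot: [[-0.968, 0.251, 0.002], [0.251, 0.968, -0.0], [-0.002, 0.0, -1.0]]
force: [-1.7, 1.3, 5.8]
grip_width: 0.0327
grasp_force: 39.2
clock: 18.1
position: [0.5826, -0.0586, 0.1027]
eef_rot: [[-0.968, 0.251, 0.006], [0.251, 0.968, -0.001], [-0.006, 0.001, -1.0]]
force: [0.6, -0.2, -1.6]
grip_width: 0.0322
grasp_force: 39.9
z 0.074 n 11 [ 0.5791 -0.0564] rms 0.0016
z 0.082 n 66 [ 0.581  -0.0574] rms 0.0009
z 0.090 n 68 [ 0.5813 -0.0574] rms 0.0024
z 0.098 n 110 [ 0.5816 -0.0579] rms 0.0046
```

View pics/s5.png

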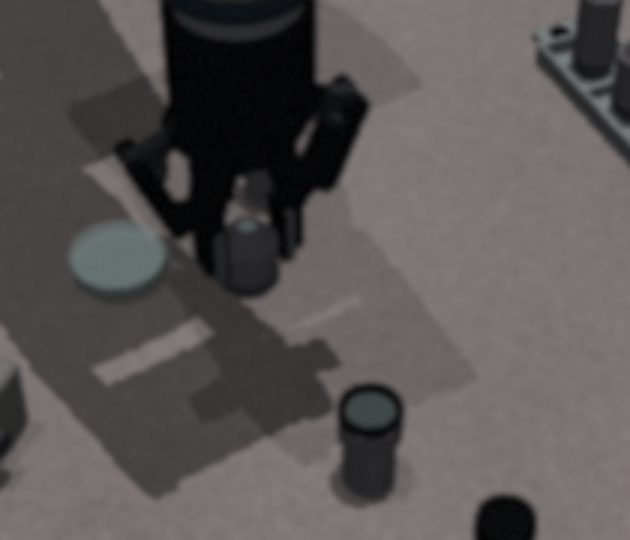

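The short lens is held upright at (247,255). Carry it to the far well.

```bash
python3 -m crank '[[[0,0,0,0,0.02,0,255],[0,0,0,0.005,0.05,0,255],[0,0,0,0.01,0.085,0,255],[0,0,0,0.015,0.12,0,255],[0,0,0,0.02,0.155,0,255],[0,0,0,0.025,0.19,0,255],[0,0,0,0.03,0.225,0,255],[0,0,0,0.035,0.26,0,255],[0,0,0,0.038,0.29,0,255],[0,0,0,0.038,0.315,0,255],[0,0,0,0.038,0.33,0,255],[0,0,0,0.038,0.33,0,255]]]'
python3 -m crank '[[[0,0,0,0,0,-0.015,255],[0,0,0,0,0,-0.025,255],[0,0,0,0,0,-0.025,255],[0,0,0,0,0,-0.025,255]]]'
python3 - <<'E'
from h import *
c=snap("scene");axis(c,.619,.272,.03,.09,.017)
E
```

```text
clock: 19.35
position: [0.6179, 0.2731, 0.0984]
eef_rot: [[-0.968, 0.249, -0.001], [0.249, 0.968, -0.0], [0.001, -0.0, -1.0]]
force: [0.4, -0.2, -0.9]
grip_width: 0.0328
grasp_force: 40.0
clock: 19.75
position: [0.6182, 0.2705, 0.0734]
eef_rot: [[-0.968, 0.252, -0.002], [0.252, 0.968, -0.001], [0.001, -0.001, -1.0]]
force: [-0.1, 0.0, -1.4]
grip_width: 0.0327
grasp_force: 40.0
z 0.046 n 18 [0.6158 0.2741] rms 0.0016
z 0.054 n 50 [0.6177 0.272 ] rms 0.0012
z 0.062 n 59 [0.6177 0.2724] rms 0.0036
z 0.070 n 65 [0.6181 0.2719] rms 0.0051
z 0.078 n 120 [0.6164 0.2721] rms 0.0050
z 0.086 n 112 [0.6104 0.2728] rms 0.0079
```

```bash
python3 -m crank '[[[0,0,0,0,0,-0.012,255],[0,0,0,0,0,-0.024,255],[0,0,0,0,0,-0.032,255],[0,0,0,0,0,-0.036,255],[0,0,0,0,0,-0.038,255],[0,0,0,0,0,-0.038,255],[0,0,0,0,0,-0.038,255]]]'
python3 -m crank '[[[0,0,0,0,0,-0.001,255],[0,0,0,0,0,-0.002,255],[0,0,0,0,0,-0.003,255],[0,0,0,0,0,-0.003,255],[0,0,0,0,0,-0.003,255]]]'
```

```text
clock: 20.5
position: [0.6188, 0.2718, 0.0366]
eef_rot: [[-0.968, 0.251, 0.0], [0.251, 0.968, 0.0], [-0.0, 0.0, -1.0]]
force: [0.6, -0.4, -1.2]
grip_width: 0.0324
grasp_force: 40.0
clock: 21.0
position: [0.6189, 0.2718, 0.0349]
eef_rot: [[-0.968, 0.251, 0.001], [0.251, 0.968, 0.0], [-0.001, 0.001, -1.0]]
force: [-3.3, -0.9, 8.6]
grip_width: 0.0329
grasp_force: 41.1
```

The rise from the grasp height is 4.1 mm, which is the floor thickness, so it is seated. Release and clear away.

```bash
python3 -m crank '[[[0,0,0,0,0,0.001,170],[0,0,0,0,0,0.001,155],[0,0,0,0,0,0.001,145],[0,0,0,0,0,0.001,130],[0,0,0,0,0,0.001,110],[0,0,0,0,0,0.001,90],[0,0,0,0,0,0.001,60],[0,0,0,0,0,0.001,60],[0,0,0,0,0,0.02,60],[0,0,0,0,0,0.05,60],[0,0,0,0,0,0.08,60],[0,0,0,0,0,0.11,30]]]'
python3 -m crank '[[[0,0,0,0,0,0.03,30],[0,0,0,-0.02,0.03,0.06,30],[0,0,0,-0.05,0.06,0.08,30],[0,0,0,-0.08,0.1,0.08,30],[0,0,0,-0.11,0.14,0.08,30],[0,0,0,-0.14,0.18,0.08,30],[0,0,0,-0.17,0.21,0.08,30],[0,0,0,-0.2,0.24,0.08,30],[0,0,0,-0.2,0.24,0.08,30],[0,0,0,-0.2,0.24,0.08,30]]]'
python3 - <<'E'
from h import *
c=snap("scene"); cv2.imwrite("pics/s6.png",cv2.resize(c["color"][120:370,190:510,::-1],None,fx=2.3,fy=2.3)); axis(c,.619,.272,.02,.04,.017); axis(c,.567,.2855,.024,.055,.016); axis(c,.515,.299,.024,.065,.015); blobs(snap("top"))
E
```

```text
clock: 22.2
position: [0.6187, 0.2718, 0.1459]
eef_rot: [[-0.968, 0.251, 0.001], [0.251, 0.968, 0.0], [-0.001, 0.001, -1.0]]
force: [0.8, 0.3, 0.0]
grip_width: 0.0753
grasp_force: 0.0
clock: 23.2
position: [0.4179, 0.5124, 0.2246]
eef_rot: [[-0.969, 0.249, 0.001], [0.249, 0.969, 0.001], [-0.001, 0.001, -1.0]]
force: [0.8, -0.4, 0.3]
grip_width: 0.0752
grasp_force: 0.0
z 0.020 n 76 [0.6182 0.2737] rms 0.0045
z 0.028 n 56 [0.618  0.2736] rms 0.0013
z 0.036 n 90 [0.6172 0.2747] rms 0.0021
z 0.024 n 46 [0.566  0.2874] rms 0.0013
z 0.032 n 51 [0.5659 0.2875] rms 0.0013
z 0.040 n 53 [0.5661 0.2869] rms 0.0014
z 0.048 n 56 [0.5655 0.2868] rms 0.0017
z 0.024 n 43 [0.5149 0.3009] rms 0.0016
z 0.032 n 46 [0.5147 0.3009] rms 0.0012
z 0.040 n 46 [0.5147 0.3006] rms 0.0016
z 0.048 n 49 [0.5148 0.3009] rms 0.0014
z 0.056 n 45 [0.5151 0.3007] rms 0.0012
z 0.064 n 49 [0.5153 0.3005] rms 0.0015
[343. 149.] 429 ztop 0.062 topmean [ 0.7822 -0.0558] circ (array([ 0.7827, -0.0569]), 0.0165) rect [781.1 -55.4] [33. 32.] 35.8
[347. 198.] 407 ztop 0.062 topmean [ 0.6856 -0.0589] circ (array([ 0.6856, -0.0594]), 0.0184) rect [685.  -59.2] [34.6 35.4] 44.0
[154. 270.] 2059 ztop 0.080 topmean [0.5145 0.2979] circ (array([0.5135, 0.299 ]), 0.0113) rect [567.7 285.5] [ 61.  167.3] 75.7
[468. 292.] 5728 ztop 0.056 topmean [ 0.5143 -0.2676] circ (array([ 0.5157, -0.2685]), 0.0908) rect [ 519.3 -266.8] [119.9 151. ] 24.9
[355. 325.] 920 ztop 0.018 topmean [ 0.4628 -0.0685] circ (array([ 0.4627, -0.0686]), 0.0301) rect [462.6 -69.1] [58.5 59.4] 88.2
[289. 324.] 354 ztop 0.051 topmean [0.4669 0.0459] circ (array([0.467 , 0.0461]), 0.0179) rect [467.1  46.5] [34.6 34.2] 44.0
```

View pics/s6.png

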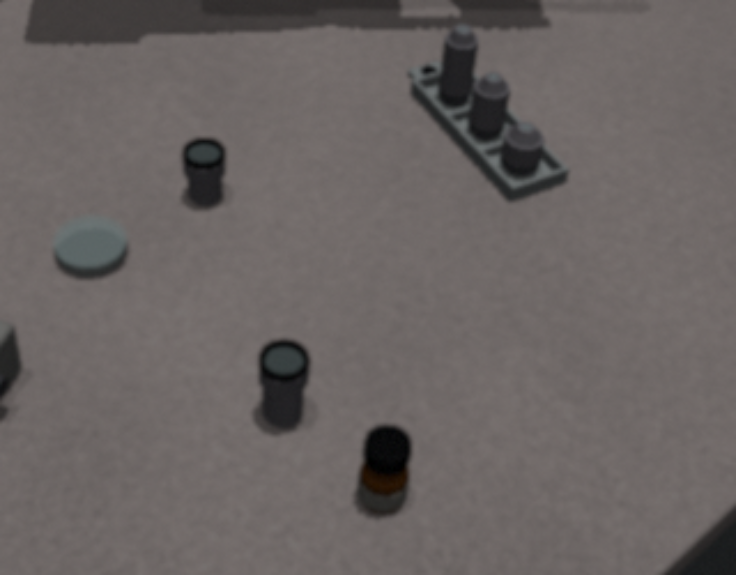

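All three objectives stand upright in their wells, at (458,65), (489,105) and (522,150), in the right order. The eyepieces, dish and bottle have not moved.

```bash
python3 -c "
from plant import bot
print(bot.hand_in())"
```

```text
the job is handed in; nothing more can be done
None
```

I handed the job in at about 23 s: all three objectives stand upright on the floors of their wells, about 2 mm from centre or less (long by the tab, then mid, then short), and the eyepieces, dish and bottle have not moved; no verdict came back.

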